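Dose cleaner into a tray on the spring scale

TASK

Get a shot of cleaner into the small clear tray: stand the empty tray upright in the middle of the spring scale's pan, setting it down gently so that the pan is not driven hard down, and let go; then swing the canister's spout round until its tip is over the middle of the tray, press the nozzle cap right down and let it spring back up. Then swing the spout clear of the scale, leaving the tray centred on the pan. Never press the cap while the spout is not over the tray, and leave the other things on the bench where they are.

Things in the scene. Friction and masses are not known exactly. Their poses are not given: they have to be found in the camera images.
- mini_tray: small clear plastic tray standing loose on the bench, open at the top: rim 66 (its x) by 64 (its y) mm, 32 mm high; the rim band, the widest part, is from 20 to 32 mm up, below it the tray is 58 by 56 mm. Origin: centre of its underside, z up. Mass about 0.09 kg. Grasp it across the rim from above
- canister: fixed round metal canister with a pump top, screwed to the bench: 68 mm across, shoulder at 95 mm, foot plate 90 mm across and 8 mm high. Origin: on its axis at bench height. The spout turns about this vertical axis
- cap_top (a point): centre of the flat top of the black nozzle cap (40 mm across, 14 mm thick) on top of the canister, on its axis, 163 mm above the bench when up. It is pressed straight down against a spring
- spout_tip (a point): lower end of the spout: a steel tube 9 mm thick that leaves the side of the cap level, its centre line 7 mm below the cap's top, and bends down 20 mm at its far end. The tip lies 160 mm from the canister's axis, 129 mm above the bench when the cap is up. Spout and cap sink together when pressed and turn together
- swivel (a joint): turn of spout and cap about the canister's axis, rad, counter-clockwise from above is positive, range -1.4 to 1.75; at 0 the spout points to the canister's own -x. Stays where it is left (light friction, about 0.05 N m)
- nozzle_cap (a joint): how far the cap is pressed down, m: 0 up, 0.012 at its stop (2.5 N to start, 5.5 N at the stop)
- pan_top (a point): centre of the flat top of the scale's round steel pan, 90 mm across, 57 mm above the bench when empty. The pan belongs to a fixed grey spring scale, 100 mm across, whose pan centre lies 160 mm from the canister's axis, just under the circle of the spout's tip
- pan (a joint): how far the pan has sunk on its spring, m: 0 empty, about 0.004 to 0.009 under the tray, 0.016 at its stop
- padlock_0: brass padlock lying flat, 68x42x16 (mm); bystander, origin: centre of its underside
- cylinder_a: brass lock cylinder lying flat, 33x62x17 (mm); bystander, origin: centre of its underside
- tape_roll_0: roll of tape lying flat, 66 across, 20 high (mm); bystander, origin: centre of its underside
- parts_tin: closed round tin, 66 across, 36 high (mm); bystander, origin: centre of its underside
- oil_bottle: small oil bottle with a pointed spout, 45 across, 133 high (mm); bystander, origin: centre of its underside
- screw_jar: clear jar with a screw lid, 65 across, 99 high (mm); bystander, origin: centre of its underside
- screwdriver_amber: screwdriver lying on the bench, 27x168x30 (mm); bystander, origin: centre of its underside
Things that resemble listed ones, but are neither listed nor needed, are in the scene too. Of the things shaped like the mini_tray, the clear one is meant.

How it is judged:
By the outcome, as a careful person would: the job done as asked, in the order asked, and still so for the second after the job is handed in, with the robot touching nothing.
It also fails if it takes over 69 s, if anything falls off the work surface, if the arm or the gripper's body presses on something with over 40 N, if the wrist force passes 120 N, or if a joint passes its speed limit or range.

ROBOT

A 6-joint arm with a two-finger parallel gripper is mounted at the origin on a cart in front of the work surface, level with it; the furniture and walls round the work are solid. World frame = base frame: x ahead of the robot, y to its left, z up, the work surface at z = 0. Lengths are in m, angles in rad, forces in N, time in s.
With the tool pointing down it reaches from about 0.325 to 0.775 m from the base axis. Payload 5.5 kg.
Tool frame: the origin (TCP) lies between the finger pads; the fingertips stand 8 mm ahead of it and the grasp point (between the pads) lies 11 mm behind it (tcp_to_tips is the distance from the TCP to the fingertips, in m); z points along the fingers, y is the direction in which the jaws open and shut (so a half turn about z gives the same grasp; the last joint's range is limited). The gripper opens to 88 mm and grips with 3 to 60 N. Pads are 20 mm wide; open, the fingers measure 115 mm over their backs; the gripper's body (75 mm by 178 mm) begins 61 mm behind the grasp point.
Start: joints at [-1.378, 0.091, 1.231, -0, 1.82, -0.057], TCP at [0.148, -0.581, 0.231] pointing down, gripper open.
Joint ranges: [-2.87, 2.87], [-0.86, 2.18], [0.17, 2.46], [-1.51, 4.65], [0.06, 2.69], [-2.65, 2.65]. Speed limits (rad/s): [2.57, 2.57, 3.01, 3.14, 3.14, 3.14].

INTERFACE

Orientations are given as a unit quaternion [w, x, y, z].
In Python, from bench import * gives the robot as it stands. Calls block until the motion is done:
- move_to(position, orientation): joint-space move of the TCP to a pose.
- move_l(position, speed=0.15, orientation=None): straight line of the TCP; orientation=None keeps the orientation; speed is the mean speed in m/s.
- movej(angles): joint-space move.
- gripper_open() and close(): open the fingers fully, or close them until they stop; the grip force is fixed at half the most.
- hold(seconds).
- inverse_kinematics(position, orientation): joint angles nearest the present ones, or None.
- state(): the state.
- get_image(name): name is "side" or "top"; returns a dict with "frame" (384x512x3 uint8, blue, green, red), "depth" (384x512 float32, m along the optical axis (not along the pixel's ray), 0 where there is no reading), "camera_matrix" (3x3 intrinsics, pixels), "k1" (the pictures are not rectified: a ray, as slopes to the right and down, at radius r is drawn at 1 + k1 r^2 times it, then the intrinsics apply), "view" (4x4, takes a point from world to camera coordinates). Camera axes: x right, y up, looking along -z (the intrinsics and any distortion apply to the point x, -y, -z); pixel columns grow to the right and rows downward; lengths in m; the calibration is good to about 2 mm. A picture is of the moment at which its call begins.
A pose or a line that the arm cannot do raises IKError and nothing moves.
- job_done(): hands the job in, once; it reports no verdict.
The state is a dict: "time": time; "joint_pos": joint angles; "dq": joint speeds; "joint_torque": joint torques, N m; "ee_pos": TCP position; "ee_rot": TCP orientation; "ft_force": force on the tool from outside, world axes, zero at the start; "moment": the same for the moment, N m; "finger_gap": finger opening in m.
Only numpy, scipy, OpenCV 4.12 (cv2) and the standard library are available. Lean on these libraries where they do the work, as an engineer would, in place of code of your own. Each camera call takes 0.05 s, during which the arm holds its last target. There are 200 camera calls.

## Working session

There is one attempt and no reset: what is moved stays moved. The work goes in short steps, each a Python script; the robot and the scene stay as the last script left them, time stands still between calls to the robot, and variables do not carry over. Pictures are saved under pics/ and viewed, and the job is handed in when it is done.

```bash
mkdir -p pics; cat > h.py <<'E'
from bench import *
import numpy as np, cv2
def cam(n,save=None):
    d=get_image(n)
    if save: cv2.imwrite(f'pics/{save}.png',d['frame'])
    return d
def ray(d,u,v):
    K=np.array(d['camera_matrix']);V=np.array(d['view'])
    x,y=(u-K[0,2])/K[0,0],(v-K[1,2])/K[1,1]
    rd=np.hypot(x,y);r=rd
    for _ in range(20): r=rd/(1+d['k1']*r*r)
    s=r/rd if rd>0 else 1
    R=V[:3,:3];o=-R.T@V[:3,3]
    return o,R.T@np.array([x*s,-y*s,-1])
def onz(d,u,v,z):
    o,r=ray(d,u,v);return o+r*(z-o[2])/r[2]
def pt(d,u,v):
    o,r=ray(d,u,v);return o+r*d['depth'][int(v),int(u)]
def proj(d,p):
    K=np.array(d['camera_matrix']);V=np.array(d['view'])
    c=V[:3,:3]@np.array(p)+V[:3,3];x,y=c[0]/-c[2],-c[1]/-c[2]
    s=1+d['k1']*(x*x+y*y);return np.array([K[0,0]*x*s+K[0,2],K[1,1]*y*s+K[1,2]])
E
python3 - <<'E'
from h import *
import pickle
for n in('top','side'):
    d=cam(n,n+'0');pickle.dump(d,open(n+'0.pkl','wb'))
    print(n,d['camera_matrix'],d['k1'],d['view'])
    cv2.imwrite(f'pics/{n}0b.png',cv2.resize(d['frame'],(800,600),interpolation=cv2.INTER_CUBIC))
print(state())
E
```

```text
top [[480.10359604   0.         261.29711088]
 [  0.         480.10359604 200.42529588]
 [  0.           0.           1.        ]] -0.06918246313109865 [[-0.0923428  -0.99570093 -0.00724276  0.07558708]
 [ 0.97097907 -0.09165692  0.22090418 -0.57399727]
 [-0.22061835  0.01336634  0.97526862 -1.39008876]
 [ 0.          0.          0.          1.        ]]
side [[470.41499302   0.         252.82764059]
 [  0.         470.41499302 187.20261543]
 [  0.           0.           1.        ]] -0.14449184373730742 [[ 0.99833339  0.05720863 -0.00759099 -0.5319286 ]
 [-0.02983895  0.62429226  0.78062079 -0.09359771]
 [ 0.04939724 -0.77909329  0.62495885 -1.68456268]
 [ 0.          0.          0.          1.        ]]
{'time': 0.1, 'joint_pos': array([-1.37767396e+00,  9.17496646e-02,  1.23176998e+00, -9.06647856e-06,
        1.81981301e+00, -5.67226036e-02]), 'dq': array([-1.88562256e-05, -2.44136617e-03, -1.85603391e-03,  7.87140065e-04,
        4.96741557e-04,  3.73135234e-04]), 'joint_torque': array([ 2.32426202e-03, -4.47858524e+01, -4.07569957e+01,  7.01569766e-02,
        2.84572772e-02, -1.23942605e-04]), 'ee_pos': array([ 0.1482841, -0.5811174,  0.2296377]), 'ee_rot': array([-8.67677920e-04,  9.92207092e-01,  1.24596671e-01, -6.36720712e-05]), 'ft_force': array([-0.12772365,  0.13890044, -0.11088411]), 'moment': array([0.00749429, 0.01640581, 0.01536747]), 'finger_gap': 0.08759494866021375}
```

View pics/top0b.png

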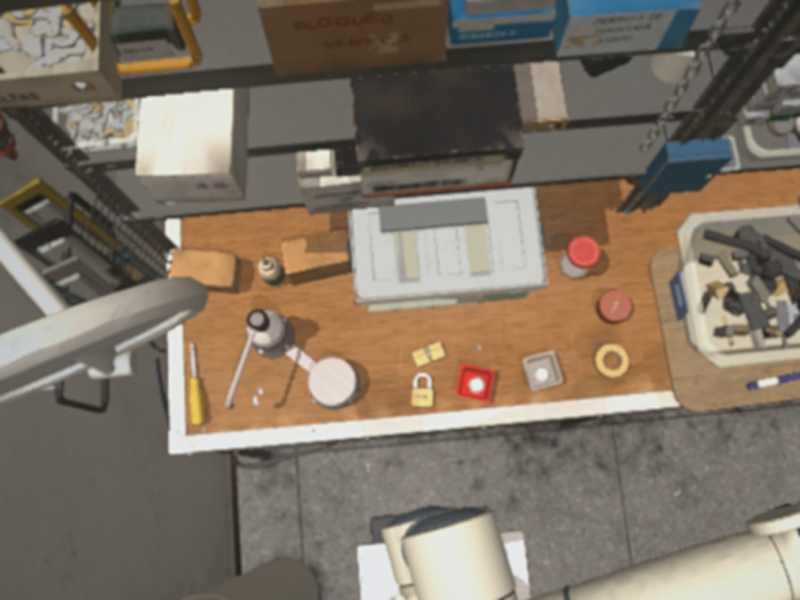

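View pics/side0b.png

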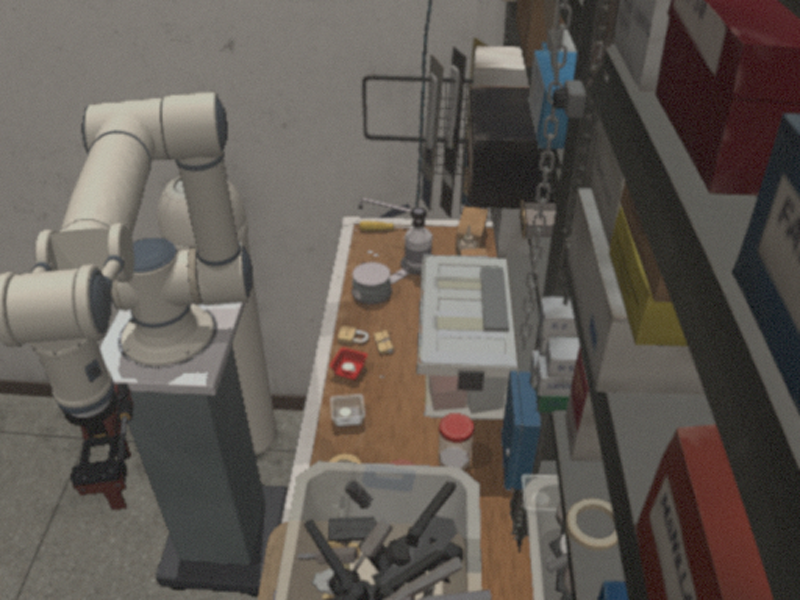

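The top view (800x600) shows the clear tray at (542,371), the red decoy at (476,383), the scale pan at (333,382), the cap at (258,320) and the spout tip near (230,403). Next I measure these.

```bash
python3 - <<'E'
from h import *
import pickle
d=pickle.load(open('top0.pkl','rb'));s=pickle.load(open('side0.pkl','rb'))
f=d['frame']
cv2.imwrite('pics/t1.png',np.hstack([cv2.resize(f[190:275,125:245],None,fx=4,fy=4,interpolation=cv2.INTER_CUBIC),cv2.resize(f[205:265,320:375],None,fx=5.67,fy=5.67,interpolation=cv2.INTER_CUBIC)[:340]]))
f=s['frame']
cv2.imwrite('pics/s1.png',np.hstack([cv2.resize(f[120:205,220:290],None,fx=5,fy=5,interpolation=cv2.INTER_CUBIC),cv2.resize(f[230:300,200:270],None,fx=5,fy=5,interpolation=cv2.INTER_CUBIC)[:425] if 0 else cv2.resize(f[230:315,200:270],None,fx=5,fy=5,interpolation=cv2.INTER_CUBIC)]))
sc=.64
P={'tray':(542,371,.032),'cap':(258,320,.163),'tip':(230,403,.135),'pan':(333,382,.057)}
for k,(u,v,z) in P.items(): print(k,onz(d,u*sc,v*sc,z).round(4),pt(d,u*sc,v*sc).round(4))
E
```

```text
tray [ 0.4461 -0.2278  0.032 ] [ 0.448  -0.2305  0.0178]
cap [0.5692 0.2949 0.163 ] [0.5693 0.295  0.1626]
tip [0.4272 0.3586 0.135 ] [0.4249 0.3543 0.1535]
pan [0.4593 0.1776 0.057 ] [0.4589 0.1773 0.0601]
```

View pics/t1.png

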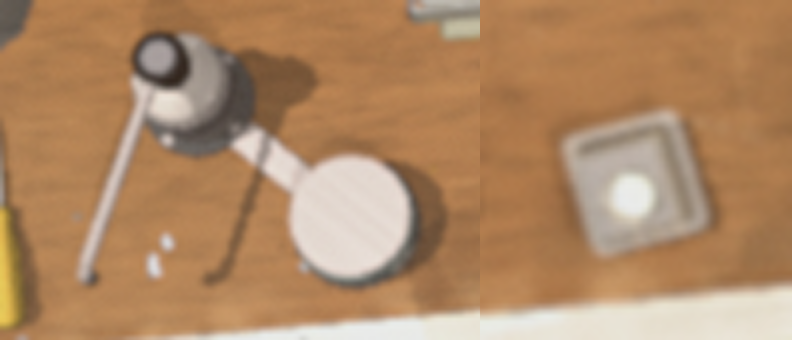

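View pics/s1.png

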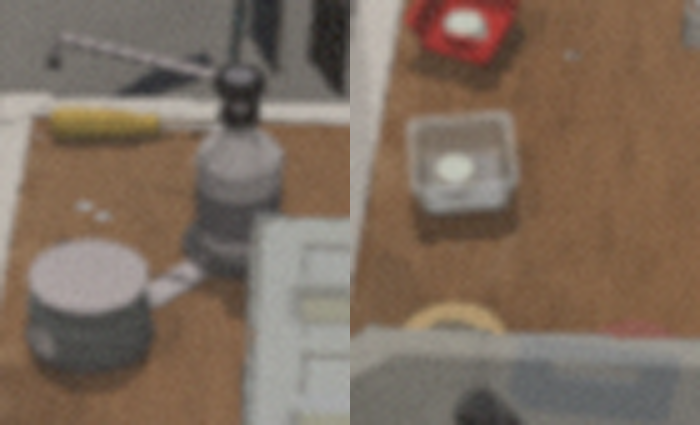

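```bash
cat >> h.py <<'E'
def q(phi):  # tool down, jaw axis y at world angle phi (rad)
    a=(phi+np.pi/2)/2
    return [0,np.cos(a),np.sin(a),0]
def blob(d,mask,u0,v0,w):
    m=np.zeros_like(mask);m[v0-w:v0+w,u0-w:u0+w]=mask[v0-w:v0+w,u0-w:u0+w]
    c,_=cv2.findContours(m,cv2.RETR_EXTERNAL,cv2.CHAIN_APPROX_NONE)
    return max(c,key=cv2.contourArea)[:,0,:].astype(float)
def planar(d,c,z): return np.array([onz(d,u,v,z) for u,v in c])[:,:2]
E
python3 - <<'E'
from h import *
import pickle
d=pickle.load(open('top0.pkl','rb'))
hsv=cv2.cvtColor(d['frame'],cv2.COLOR_BGR2HSV)
print(hsv[225:250:3,335:362:3,1])
m=((hsv[...,1]<85)).astype(np.uint8)*255
c=blob(d,m,347,237,20);p=planar(d,c,.032);r=cv2.minAreaRect((p*1000).astype(np.float32));print('tray',r,cv2.boxPoints(r)[:4].tolist())
cr=[(562,150),(675,110),(710,215),(600,255)]
print('manual',planar(d,[(320+(x-480+.5)/5.67-.5,205+(y+.5)/5.67-.5) for x,y in cr],.032).round(4).tolist())
m=((hsv[...,1]<60)&(hsv[...,2]>150)).astype(np.uint8)*255
c=blob(d,m,213,244,22);p=planar(d,c,.057);print('pan',cv2.minEnclosingCircle((p*1000).astype(np.float32)),cv2.fitEllipse((p*1000).astype(np.float32)))
m=(hsv[...,2]<75).astype(np.uint8)*255
c=blob(d,m,165,205,10);p=planar(d,c,.163);print('cap',cv2.minEnclosingCircle((p*1000).astype(np.float32)),len(c))
s=pickle.load(open('side0.pkl','rb'))
for k,p in dict(tray=(.446,-.228,.032),pan=(.4593,.1776,.057),cap=(.5692,.2949,.163)).items(): print(k,proj(s,p),proj(d,p))
for name,p,ph in [('tray',(.446,-.228,.2),0),('pan',(.459,.178,.2),0)]:
  for deg in range(-90,181,30): 
    j=inverse_kinematics(list(p),q(np.radians(deg)));print(name,deg,None if j is None else np.round(j,2))
E
```

```text
[[145 147 143 127  93  63  56 135 135]
 [112  70  50  48  59  60  51  96 139]
 [ 57  54  46  37  31  33  56  59 143]
 [ 74  28  26  30  30  29  54  44 132]
 [111  27  29  11   5  27  46  49 107]
 [138  38  30   1   3  22  35  59  64]
 [143  59  26  38  31  31  37  52  49]
 [137  94  28  38  45  49  51  84 128]
 [135 133  66  74 114 138 143 142 137]]
tray ((448.0013122558594, -228.40953063964844), (68.34538269042969, 67.54953002929688), 9.454747200012207) [[408.7447204589844, -200.70706176757812], [419.8409729003906, -267.3389892578125], [487.2579040527344, -256.11199951171875], [476.1616516113281, -189.48007202148438]]
manual [[0.4694, -0.1912], [0.4853, -0.255], [0.4268, -0.2662], [0.4111, -0.2045]]
pan ((479.0743103027344, 196.0121307373047), 67.47137451171875) ((468.69940185546875, 188.5581817626953), (86.34180450439453, 125.47213745117188), 132.24819946289062)
cap ((568.8600463867188, 290.285400390625), 16.695714950561523) 31
tray [220.8588606  258.92713112] [346.94178288 237.46960642]
pan [235.86032875 174.3926315 ] [213.10422098 244.48313146]
cap [266.49846961 134.37748541] [16
[... 178 characters left out ...]
4 -0.18  1.55 -0.    1.77 -0.54]
tray 30 [-0.54 -0.18  1.55 -0.    1.77 -1.06]
tray 60 [-0.54 -0.18  1.55 -0.    1.77 -1.59]
tray 90 [-0.54 -0.18  1.55 -0.    1.77 -2.11]
tray 120 [-0.54 -0.18  1.55 -0.    1.77 -2.63]
tray 150 None
tray 180 [-0.54 -0.18  1.55 -0.    1.77  2.6 ]
pan -90 [ 0.3  -0.2   1.57 -0.    1.78  1.87]
pan -60 [ 0.3  -0.2   1.57 -0.    1.78  1.35]
pan -30 [ 0.3  -0.2   1.57 -0.    1.78  0.82]
pan 0 [ 0.3  -0.2   1.57 -0.    1.78  0.3 ]
pan 30 [ 0.3  -0.2   1.57 -0.    1.78 -0.22]
pan 60 [ 0.3  -0.2   1.57 -0.    1.78 -0.75]
pan 90 [ 0.3  -0.2   1.57 -0.    1.78 -1.27]
pan 120 [ 0.3  -0.2   1.57 -0.    1.78 -1.79]
pan 150 [ 0.3  -0.2   1.57 -0.    1.78 -2.32]
pan 180 None
```

```bash
python3 - <<'E'
from h import *
import pickle
d=pickle.load(open('top0.pkl','rb'))
hsv=cv2.cvtColor(d['frame'],cv2.COLOR_BGR2HSV)
m=((hsv[...,1]<60)&(hsv[...,2]>150)).astype(np.uint8)*255
m=cv2.morphologyEx(m,cv2.MORPH_OPEN,cv2.getStructuringElement(cv2.MORPH_ELLIPSE,(19,19)))
c=blob(d,m,213,244,22);p=planar(d,c,.057);print('pan',cv2.minEnclosingCircle((p*1000).astype(np.float32)),cv2.fitEllipse((p*1000).astype(np.float32)))
Q=q(np.radians(11))
move_to([.448,-.229,.12],Q)
move_l([.448,-.229,.0155],.12)
close(); s=state();print(s['finger_gap'],s['ft_force'],s['time'])
move_l([.448,-.229,.15],.15)
s=state();print(s['finger_gap'],s['ft_force'],s['ee_pos'],s['time'])
d=cam('side','s2');cam('top','t2')
cv2.imwrite('pics/st2.png',np.hstack([cv2.resize(cv2.imread('pics/s2.png')[180:310,150:280],(400,400)),cv2.resize(cv2.imread('pics/t2.png')[150:280,290:420],(400,400))]))
E
```

```text
pan ((462.04058837890625, 181.40748596191406), 46.51686096191406) ((462.22589111328125, 181.21205139160156), (87.07183837890625, 89.84375762939453), 77.67589569091797)
0.06430648602199138 [-0.16115143  0.63370558  3.31670696] 3.3583
0.06432162347808514 [-0.30144931  0.45389356 -1.10624489] [ 0.44752566 -0.22873746  0.14863507] 4.4083
```

View pics/st2.png

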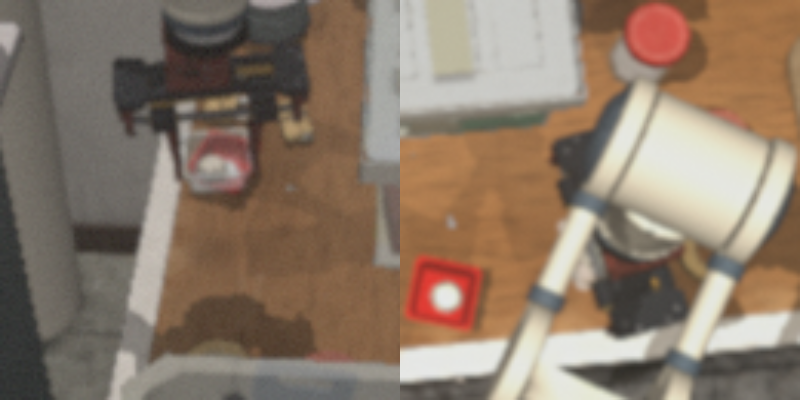

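```bash
python3 - <<'E'
from h import *
import pickle
from scipy.optimize import least_squares
d=pickle.load(open('top0.pkl','rb'))
hsv=cv2.cvtColor(d['frame'],cv2.COLOR_BGR2HSV)
def fit(p,c0,R,ex):
    c=np.array(c0)
    for _ in range(5):
        a=np.degrees(np.arctan2(*(p-c).T[::-1]));k=np.abs((a-ex[0]+180)%360-180)>ex[1]
        r=least_squares(lambda x:np.hypot(*(p[k]-x[:2]).T)-x[2],[*c,R],loss='soft_l1',f_scale=.002);c=r.x[:2]
    return r.x.round(4),k.sum(),np.abs(r.fun).max()
for s,v in((50,140),(60,150),(70,130)):
    m=((hsv[...,1]<s)&(hsv[...,2]>v)).astype(np.uint8)*255
    print('pan',fit(planar(d,blob(d,m,213,244,24),.057),(.46,.179),.045,(47,45)))
print(hsv[195:216:2,155:176:2,2])
for v in (70,90,110):
    m=(hsv[...,2]<v).astype(np.uint8)*255
    c=blob(d,m,165,205,9);print('cap',c.min(0),c.max(0),fit(planar(d,c,.163),(.569,.295),.02,(-60,60)))
E
```

```text
pan (array([0.4613, 0.1805, 0.0448]), np.int64(67), np.float64(0.006006564840729235))
pan (array([0.4619, 0.1812, 0.0448]), np.int64(67), np.float64(0.007784447679500317))
pan (array([0.4616, 0.181 , 0.0458]), np.int64(68), np.float64(0.006774794277670859))
[[178 179 175 160 155 154 155 156 156 157 156]
 [179 179 181 158 139 133 139 146 149 151 154]
 [181 182 163  97  86  88  71 119 166 165 159]
 [179 173 101 118 157 160 125  69 137 169 150]
 [175 149  90 159 168 167 158  77  90 151 151]
 [170 140  87 158 168 168 150  73  60 145 156]
 [175 159  83 115 151 151 102  57  59 149 159]
 [170 175 163  89  74  72  58  52  90 158 162]
 [180 183 211 196 140  97  79  92 148 166 163]
 [172 167 199 212 199 224 221 210 182 163 163]
 [171 161 194 197 214 230 229 224 207 169 162]]
cap [165. 203.] [171. 210.] (array([17.4889,  1.0168, 16.9496]), np.int64(9), np.float64(0.004121472210517396))
cap [159. 199.] [171. 211.] (array([0.5704, 0.2936, 0.0173]), np.int64(34), np.float64(0.006678281029013737))
cap [158. 198.] [172. 211.] (array([0.5708, 0.2935, 0.02  ]), np.int64(26), np.float64(0.003198913695856325))
```

```bash
python3 - <<'E'
from h import *
Q=q(np.radians(11)); x,y=.4607,.1802
move_l([.448,-.229,.17],.2)
move_l([x,y,.17],.25)
cam('side','s3')
move_l([x,y,.080],.1); hold(.3)
f0=state()['ft_force'][2];print(f0,state()['ee_pos'],state()['time'])
z=.077
while z>.0595:
    move_l([x,y,z],.02);hold(.1)
    f=np.mean([state()['ft_force'][2]]);print(round(z,4),round(f,2))
    if f-f0>.8:break
    z-=.0015
print(state()['ee_pos'],state()['time'])
d=cam('side','s4')
f=cv2.resize(cv2.imread('pics/s4.png')[110:210,180:300],(720,600),interpolation=cv2.INTER_CUBIC);cv2.imwrite('pics/s4b.png',f)
E
```

```text
-1.3554360458018322 [0.46092915 0.18027306 0.08046286] 7.95
0.077 -0.61
0.0755 -0.77
0.074 -0.38
[0.46069931 0.18021017 0.07397582] 9.05
```

View pics/s4b.png

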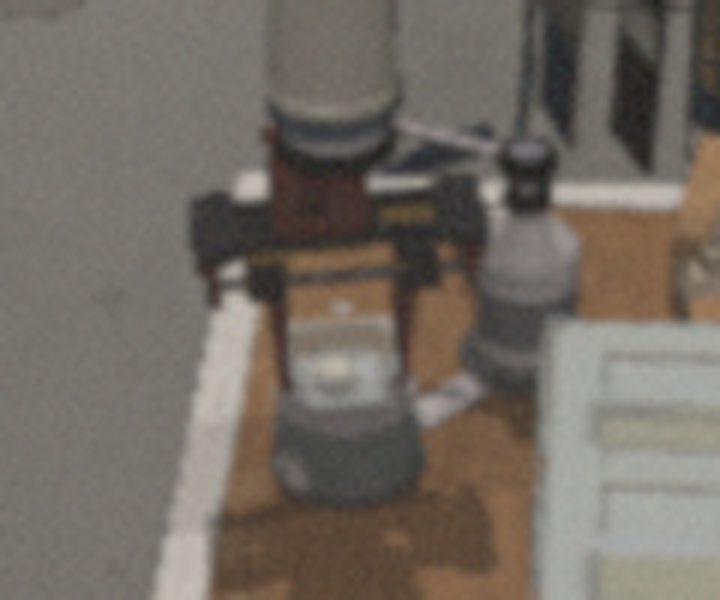

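The tray is above the pan, and force readings are noisy, so I average them while lowering.

```bash
python3 - <<'E'
from h import *
x,y=.4607,.1802
def F():
    r=[]
    for _ in range(12): hold(.02);r.append(state()['ft_force'][2])
    return np.mean(r),np.std(r)
z=.074; f0=None
while z>.0635:
    move_l([x,y,z],.02);f,sd=F()
    if f0 is None:f0=f
    print(round(z,4),round(f,2),round(sd,2),state()['ee_pos'][2].round(4))
    if f>-.2:break
    z-=.0015
print(state()['time'])
E
```

```text
0.074 -0.55 0.42 0.074
0.0725 -0.5 0.4 0.0725
0.071 -0.27 0.29 0.071
0.0695 -0.06 0.4 0.0695
10.9
```

```bash
python3 - <<'E'
from h import *
x,y=.4607,.1802
def F():
    r=[]
    for _ in range(12): hold(.02);r.append(state()['ft_force'][2])
    return np.mean(r)
for z in(.068,.0665):
    move_l([x,y,z],.02);print(z,F())
gripper_open();print('open',F(),state()['finger_gap'])
move_l([x,y,.11],.06);move_l([x,y,.26],.3)
move_to([.42,-.1,.3],q(0))
for n in('side','top'):cam(n,n+'5')
print(state()['time'])
a=cv2.resize(cv2.imread('pics/side5.png')[120:210,190:280],(400,400),interpolation=cv2.INTER_CUBIC);b=cv2.resize(cv2.imread('pics/top5.png')[190:280,140:230+0],(400,400),interpolation=cv2.INTER_CUBIC)
cv2.imwrite('pics/st5.png',np.hstack([a,b]))
E
```

```text
0.068 0.060168735437033084
0.0665 0.2550346967563686
open 0.29180944794020386 0.08732955306614373
15.3
```

View pics/st5.png

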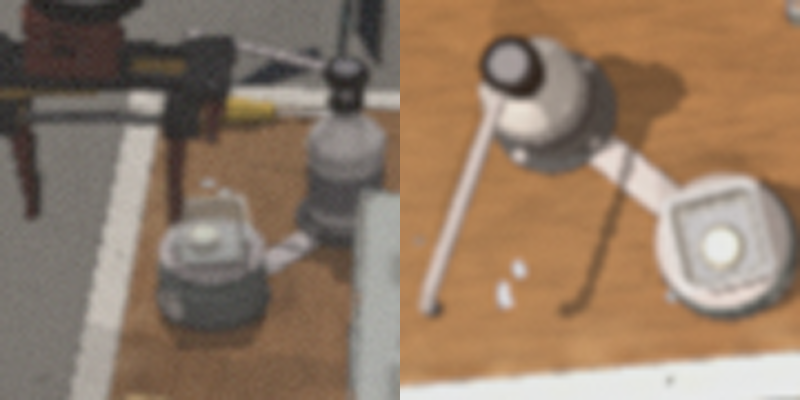

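Tray is centred on the pan, upright, with force unchanged by opening. Now a lookup of angles and overhead clearance, then the swing.

```bash
cat >> h.py <<'E'
C=np.array([.570,.2945]);R=.115
def fpos(th,off,z):  # finger centre beside tube at angle th; off>0: on the clockwise side
    e=np.array([np.cos(th),np.sin(th)]);n=np.array([-e[1],e[0]])
    return [*(C+R*e-off*n),z]
E
python3 - <<'E'
from h import *
d=cam('top')
t=onz(d,212.5,242.9,.083)[:2];tip=onz(d,146.4,258.9,.134)[:2]
print('tray',t,'tip',tip,'r',np.hypot(*(t-C)),np.hypot(*(tip-C)))
th0=np.arctan2(*(tip-C)[::-1])%(2*np.pi);th1=np.arctan2(*(t-C)[::-1])%(2*np.pi);print(np.degrees([th0,th1]))
for u,v in((60,210),(100,190),(20,240)):print(pt(d,u,v).round(3))
for th,o in((th0,.045),(th0,.0145),(th1,.0145)):
    for z in(.26,.146):
        j=inverse_kinematics(fpos(th,o,z),q(th-np.pi));print(np.round(fpos(th,o,z),3),None if j is None else j.round(2))
for k in (C,):
    j=inverse_kinematics([*C,.16],q(np.pi/4));print(j.round(2))
E
```

```text
tray [0.460452   0.17655049] tip [0.42478655 0.36124697] r 0.16097469717935056 0.15981897071122264
[155.31425047 227.11497843]
[0.336 0.176 1.163]
[0.355 0.156 1.138]
[0.336 0.254 1.066]
[0.484 0.383 0.26 ] [ 0.61  0.15  1.12 -0.    1.88  1.05]
[0.484 0.383 0.146] [ 0.61  0.14  1.33 -0.    1.67  1.05]
[0.472 0.356 0.26 ] [ 0.59  0.07  1.2  -0.    1.87  1.02]
[0.472 0.356 0.146] [ 0.59  0.07  1.41 -0.    1.67  1.02]
[0.481 0.22  0.26 ] [ 0.36 -0.09  1.36 -0.    1.87 -0.46]
[0.481 0.22  0.146] [ 0.36 -0.1   1.57 -0.    1.67 -0.46]
[ 0.42  0.2   1.24 -0.    1.71 -0.36]
```

```bash
python3 - <<'E'
from h import *
close()
th0,th1=np.radians([155.3,227.1])
move_to(fpos(th0,.045,.27),q(th0-np.pi))
move_l(fpos(th0,.045,.146),.15)
for th in np.linspace(th0-.05,th1-np.radians(3),8): move_l(fpos(th,.0145,.146),.1,q(th-np.pi))
hold(.3);print(state()['ft_force'],state()['time'])
for n in('side','top'):cam(n,n+'6')
a=cv2.resize(cv2.imread('pics/side6.png')[110:200,190:280],(400,400),interpolation=cv2.INTER_CUBIC);b=cv2.resize(cv2.imread('pics/top6.png')[190:280,140:230+0],(400,400),interpolation=cv2.INTER_CUBIC)
cv2.imwrite('pics/st6.png',np.hstack([a,b]))
E
```

```text
[0.40063271 0.58001032 0.15337267] 22.65
```

View pics/st6.png

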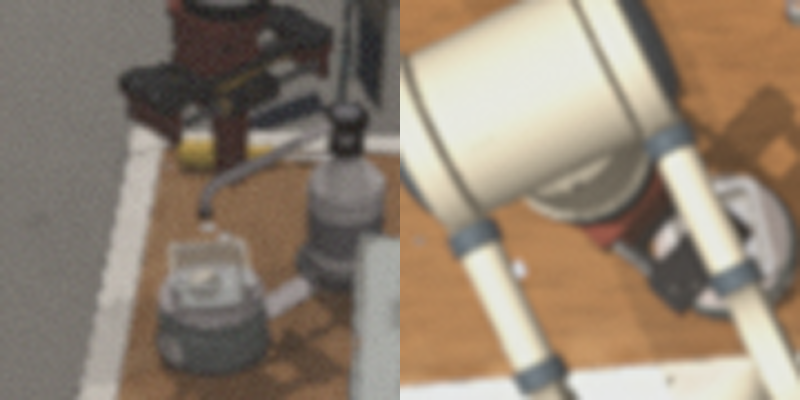

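```bash
python3 - <<'E'
from h import *
d=cam('side')
p=onz(d,235.97,158.7,.129);print(p,np.hypot(*(p[:2]-C)),np.degrees(np.arctan2(*(p[:2]-C)[::-1]))%360, proj(d,(.4605,.178,.129)))
th=np.radians(227.1)
move_l(fpos(th,.0145,.146),.05,q(th-np.pi))
hold(.2)
th2=th
move_l(fpos(th,.05,.146),.15)
move_l(fpos(th,.05,.27),.3)
move_to([.42,-.1,.3],q(0))
for n in('side','top'):cam(n,n+'7')
print(state()['time'])
a=cv2.resize(cv2.imread('pics/side7.png')[110:200,190:280],(400,400),interpolation=cv2.INTER_CUBIC);b=cv2.resize(cv2.imread('pics/top7.png')[190:280,140:230+0],(400,400),interpolation=cv2.INTER_CUBIC)
cv2.imwrite('pics/st7.png',np.hstack([a,b]))
E
```

```text
[0.46184435 0.17771077 0.129     ] 0.15917716088861816 227.19798091260014 [235.61072989 158.64480779]
25.6333
```

View pics/st7.png

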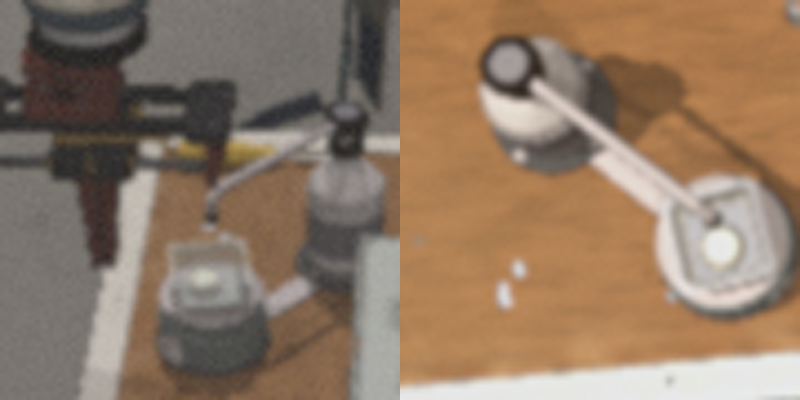

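```bash
python3 - <<'E'
from h import *
d=cam('side');t=cam('top')
print(proj(t,(.4605,.178,.131)))
for c,u,v,z in((d,237.1,158.7,.129),(t,210.7,237.8,.131)):
    p=onz(c,u,v,z)[:2];print(p,np.hypot(*(p-C)),np.degrees(np.arctan2(*(p-C)[::-1]))%360)
# tray in this view, rim corners
print(onz(t,212.5,242.9,.083))
E
```

```text
[210.19035019 240.65624215]
[0.46597744 0.17789868] 0.15625799470631377 228.2631563440133
[0.46852696 0.17598074] 0.15602433087376186 229.43073943558687
[0.460452   0.17655049 0.083     ]
```

Tip is about 2° (5 mm) past the middle, so I nudge it back from the other side.

```bash
python3 - <<'E'
from h import *
th=np.radians(226.9);Q=q(th-np.pi)
move_to(fpos(th,-.055,.27),Q)
move_l(fpos(th,-.055,.146),.2)
move_l(fpos(th,-.019,.146),.08)
hold(.2)
move_l(fpos(th,-.055,.146),.2)
move_l(fpos(th,-.055,.27),.3)
move_to([.42,-.05,.3],q(0))
for n in('side','top'):cam(n,n+'8')
print(state()['time'])
a=cv2.resize(cv2.imread('pics/side8.png')[110:200,190:280],(400,400),interpolation=cv2.INTER_CUBIC);b=cv2.resize(cv2.imread('pics/top8.png')[190:280,140:230+0],(400,400),interpolation=cv2.INTER_CUBIC)
cv2.imwrite('pics/st8.png',np.hstack([a,b]))
E
```

```text
30.425
```

View pics/st8.png

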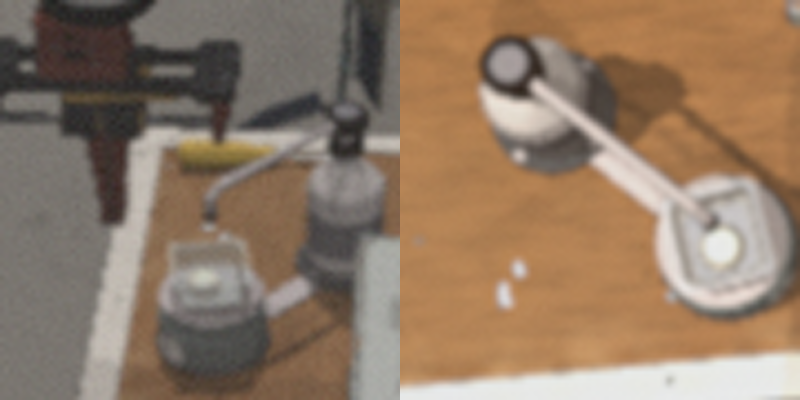

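```bash
python3 - <<'E'
from h import *
Q=q(np.radians(47))
move_to([*C,.24],Q); move_l([*C,.176],.12)
def F():
    r=[]
    for _ in range(4): hold(.02);r.append(state()['ft_force'][2])
    return np.mean(r)
z=.1725
while z>.155:
    move_l([*C,z],.03);f=F();print(round(z,4),round(f,2),state()['ee_pos'].round(4)[2])
    if z<=.1605 and f>9:break
    z-=.0015 if z>.1595 else .0007
cam('side','side9');hold(.2)
move_l([*C,.176],.06);move_l([*C,.27],.2)
cam('side','side10');print(state()['time'],F())
cv2.imwrite('pics/st9.png',np.hstack([cv2.resize(cv2.imread(f'pics/side{k}.png')[110:200,190:280],(400,400),interpolation=cv2.INTER_CUBIC) for k in(9,10)]))
E
```

```text
0.1725 -0.15 0.1729
0.171 1.29 0.1714
0.1695 2.67 0.1697
0.168 2.93 0.1681
0.1665 3.25 0.1666
0.165 3.29 0.1651
0.1635 4.25 0.1636
0.162 4.91 0.1621
0.1605 4.79 0.1606
0.159 5.73 0.1594
0.1583 7.66 0.1593
0.1576 9.59 0.1592
37.7167 -0.5450667257532068
```

View pics/st9.png

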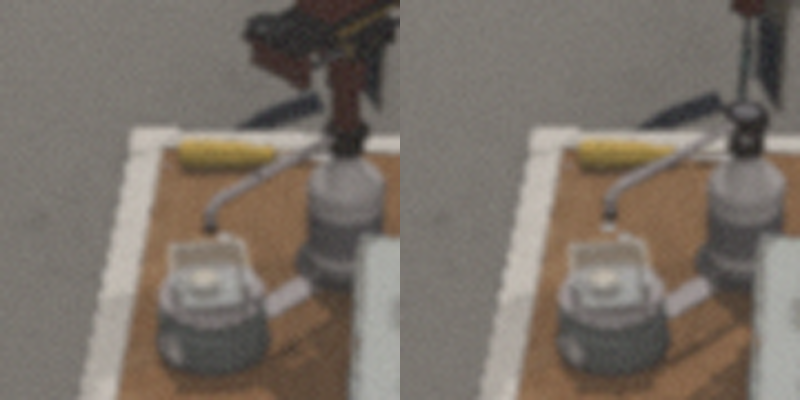

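The cap bottomed at the stop (force rose 5.7→9.6 N with no further motion) and sprang back; the tip stayed over the tray. Now I swing it clear.

```bash
python3 - <<'E'
from h import *
th=np.radians(227)
move_to(fpos(th,-.055,.27),q(th-np.pi))
move_l(fpos(th,-.055,.146),.2)
for t in np.linspace(th,np.radians(160),8): move_l(fpos(t,-.019,.146),.1,q(t-np.pi))
hold(.2)
move_l(fpos(t,-.055,.146),.15);move_l(fpos(t,-.055,.27),.3)
move_to([.42,-.1,.3],q(0));hold(.5)
for n in('side','top'):cam(n,n+'11')
print(state()['time'])
b=cv2.resize(cv2.imread('pics/top11.png')[190:280,140:230],(400,400),interpolation=cv2.INTER_CUBIC)
a=cv2.resize(cv2.imread('pics/side11.png')[110:200,190:280],(400,400),interpolation=cv2.INTER_CUBIC)
cv2.imwrite('pics/st11.png',np.hstack([a,b]))
E
```

```text
45.2167
```

View pics/st11.png

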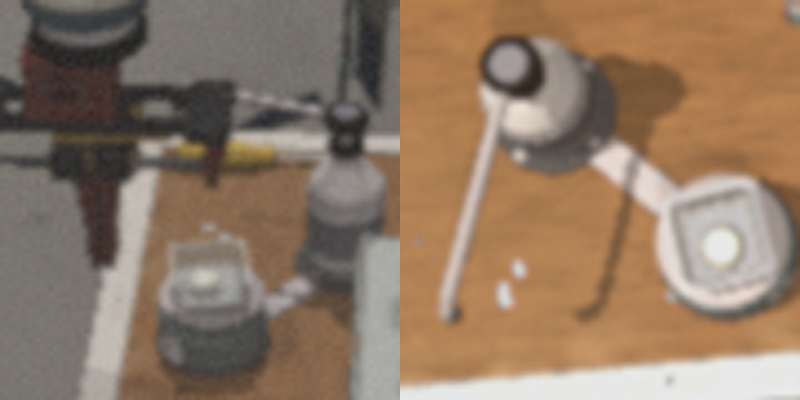

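View pics/top11.png

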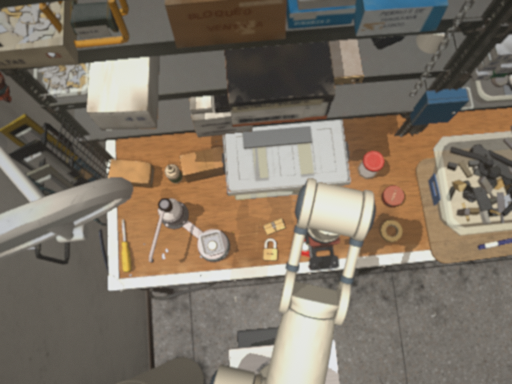

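The spout is clear (tip at crop 450,313), the tray is centred on the pan, and the bystanders are where they were.

```bash
python3 -c "
from bench import *
job_done();print(state()['time'])"
```

```text
the job is handed in; nothing more can be done
the job is handed in; nothing more can be done
```

I finished the job and handed it in at about 45 s of the 69 s allowed; no verdict was reported.

- **Tray:** I lowered the clear tray onto the pan in 1.5 mm steps and let go. The vertical force was about 0.26 N before opening and 0.29 N after, so the pan was not driven down. The last pictures show the tray upright and centred on the pan to within a few mm.
- **Spout and press:** The first swing left the tip about 5 mm past the middle of the tray, so I nudged it back. By eye, the pictures then showed it within about 3 mm. The cap went down until it stopped moving, with force rising from 5.7 to 9.6 N. It then sprang back up with the tip still over the tray.
- **Clearing the scale:** I swung the spout about 65° away from the scale. The bystanders in view look unmoved in the last top picture, but the arm hides part of the bench and I did not measure them.

**Readings that disagreed:**
- **Pan centre:** two estimates differed by about 3 mm.
- **Canister-to-pan distance:** it came out at 157 to 161 mm, against 160 mm given.
- **Spout radius:** it read 156 to 160 mm in different views, against 160 mm given.
- **Wrist force:** single readings were noisy by about 0.4 N, so I averaged them.

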